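Restock the preserves on the bakery counter

ROBOT

A 7-joint arm with a two-finger parallel gripper is mounted at the origin on a cart in front of the work surface, level with it; the furniture and walls round the work are solid. World frame = base frame: x ahead of the robot, y to its left, z up, the work surface at z = 0. Lengths are in m, angles in rad, forces in N, time in s.
With the tool pointing down it reaches from about 0.425 to 0.95 m from the base axis. Payload 4.7 kg.
Tool frame: the origin (TCP) lies at the very end of the fingers, on their centre line; the grasp point (between the pads) lies 19 mm behind it (ctrl.pinch_z is the z of the grasp point in the tool frame, in m); z points along the fingers, y is the direction in which the jaws open and shut (so a half turn about z gives the same grasp; the last joint's range is limited). The gripper opens to 85 mm and grips with 20 to 120 N. Pads are 22 mm wide; open, the fingers measure 114 mm over their backs; the gripper's body (76 mm by 85 mm) begins 54 mm behind the grasp point. The pads swing forward as they close: fully open they stand 13 mm farther back than shut.
Start: joints at [1.149, 0.469, -0.049, 1.532, 0.024, 1.141, -0.082], TCP at [0.258, -0.624, 0.231] pointing down, gripper open.
Joint ranges: [-2.59, 2.59], [-0.33, 1.99], [-1.39, 1.29], [0.1, 2.45], [-1.04, 4.18], [0.21, 1.99], [-2.66, 2.66]. Speed limits (rad/s): [2.57, 2.57, 3.14, 3.14, 3.14, 3.14, 3.14].

INTERFACE

Orientations are given as a unit quaternion [w, x, y, z].
In Python, from rig import ctrl, hand, planner, vision, ticket, status gives the robot as it stands. The module is installed in compiled form; this text tells all that it offers. Calls block until the motion is done:
- ctrl.move_to(position, orientation): joint-space move of the TCP to a pose.
- ctrl.move_linear(position, attitude=None, v=0.15): straight line of the TCP; attitude=None keeps the orientation; v is the mean speed in m/s.
- ctrl.movej(angles): joint-space move.
- hand.move_gripper(opening, grip_force=None): finger opening in m; grip_force is the grip in N (None keeps the last); returns when the fingers have stopped.
- ctrl.sleep(seconds).
- planner.ik(position, orientation): joint angles nearest the present ones, or None.
- vision.snapshot(name): name is "scene" or "top"; returns a dict with "image" (384x512x3 uint8, red, green, blue), "z_map" (384x512 float32, m along the optical axis (not along the pixel's ray), 0 where there is no reading), "vertical_fov" (degrees; the focal length in pixels is half the picture's height over the tangent of half this angle, whatever the lens; pixels are square), "cx", "cy" (the principal point, pixels), "rvec" (rotation vector, rad) and "tvec" (3), from world to camera coordinates, as OpenCV has them. Camera axes: x right, y down, z forward; pixel columns grow to the right and rows downward; lengths in m; the calibration is good to about 2 mm. A picture is of the moment at which its call begins.
A pose or a line that the arm cannot do raises ctrl.Unreachable and nothing moves.
- ticket.close_job(): hands the job in, once; it reports no verdict.
Trained networks look in a picture, given as the dict that the camera call returned (one of the last four; its "shot" number tells which), for a name from the list of things; names that differ only in an ending like _2 or _b are one class to them, and where a whole thing is asked for, a point or a joint stands for the part that bears it (a point fixed in the world has none). Each returns a list of dicts, best first, with "p" (0 to 1); they miss things now and then, are a little off and sometimes report something else, mostly with a low value. They report only what shows in the picture. A call takes as long as a camera call. They do not tell look-alikes from the thing itself.
- vision.find_in(picture, name): "xyz" ([x, y, z] in m, in the coordinates of the camera as it stood for that picture, good to about 4 mm: the middle of the surface that is visible of it).
- vision.silhouettes(picture, name): "mask" (384x512 bool, what is visible of it).
- vision.place_of(picture, name): "xyz" ([x, y, z] in m, in the coordinates of the camera as it stood for that picture, good to about 4 mm: a listed point, or the origin of a listed thing).
Readings, each from a call of its own:
- status.get_time(): time.
- status.get_joint_pos(): joint angles.
- status.get_dq(): joint speeds.
- status.get_joint_torque(): joint torques, N m.
- status.get_tool_pos(): TCP position.
- status.get_eef_rot(): TCP orientation.
- status.get_ft_force(): force on the tool from outside, world axes, zero at the start.
- status.get_torque(): the same for the moment, N m.
- status.get_grip_width(): finger opening in m.
Only numpy, scipy, OpenCV 4.12 (cv2) and the standard library are available. Lean on these libraries where they do the work, as an engineer would, in place of code of your own. Each camera call takes 0.05 s, during which the arm holds its last target.

TASK

Four stray preserves stand loose on the counter in front of the racks: a jam jar, a square honey jar and two small pots of spread. Put each one upright, right down on the floor of an empty bay, into the wooden tray that already holds one of its own kind. They are glass: set them down rather than dropping them, tip none over, and leave the jars that already stand in the trays in their places.

Things in the scene. Friction and masses are not known exactly. Their poses are not given: they have to be found in the camera images.
- jam_mid (a point): The stray jam jar. Round glass jam jar with a fruit label and a yellow-gold screw lid: 60 mm across (lid 58 mm), 85 mm tall, 0.35 kg. Stands upright and loose on the counter; held in its upper half, the fingers clear the tray walls. The point is the jar's centre, half-way up; z points up out of the lid. 
- honey_mid (a point): The stray honey jar. Square glass honey jar with rounded upright edges, a plain paper band and a round brass lid: 46 x 46 mm and 62 mm tall in the square part, lid 35 mm across above it, 82 mm tall in all, 0.22 kg. Its x and y axes are square to its four flat sides. Stands upright and loose on the counter; held in its upper half, the fingers clear the tray walls. The point is the jar's centre, half-way up; z points up out of the lid. 
- pot_a_mid (a point): One of the two stray pots. Small round pot of spread with a plain paper band and a brass lid: 46 mm across all the way up, 64 mm tall, 0.13 kg. Stands upright and loose on the counter; held in its upper half, the fingers clear the tray walls. The point is the jar's centre, half-way up; z points up out of the lid. 
- pot_b_mid (a point): The other stray pot, alike in every way. Small round pot of spread with a plain paper band and a brass lid: 46 mm across all the way up, 64 mm tall, 0.13 kg. Stands upright and loose on the counter; held in its upper half, the fingers clear the tray walls. The point is the jar's centre, half-way up; z points up out of the lid. 
- jam_tray: Wooden tray, fixed: two bays in a row, each 74 x 74 mm, walls and floor 6 mm thick, wall tops 22 mm above the counter. Origin: centre of its underside; y runs along the row, x to its back (ticket holder in front). Bay centres at x = 0, y = +40 and -40 mm. The +40 bay holds a jam jar already; the -40 bay is empty. The largest bays of the three trays.
- honey_tray: Wooden tray, fixed: two bays in a row, each 58 x 58 mm, walls and floor 6 mm thick, wall tops 22 mm above the counter. Origin: centre of its underside; y runs along the row, x to its back (ticket holder in front). Bay centres at x = 0, y = +32 and -32 mm. The +32 bay holds a honey jar already; the -32 bay is empty. A jar goes in with its flat sides square to the bay (within 10 degrees).
- pot_tray: Wooden tray, fixed: three bays in a row, each 56 x 56 mm, walls and floor 6 mm thick, wall tops 18 mm above the counter. Origin: centre of its underside; y runs along the row, x to its back (ticket holder in front). Bay centres at x = 0, y = +62, 0 and -62 mm. The +62 bay holds a pot already; the 0 and -62 bays are empty. Either pot may go in either bay.
- shown_jam_mid (a point): The jam jar that already stands, loose, in the jam tray; same as the stray one. The point is the jar's centre, half-way up; z points up out of the lid. 
- shown_honey_mid (a point): The honey jar that already stands, loose, in the honey tray; same as the stray one. The point is the jar's centre, half-way up; z points up out of the lid. 
- shown_pot_mid (a point): The pot that already stands, loose, in the pot tray; same as the stray ones. The point is the jar's centre, half-way up; z points up out of the lid. 
Mind the look-alikes: they are no part of the job. What is shaped like the part that bears pot_a_mid but pink is not meant.

How it is judged:
At the end, for the whole second after the job is handed in: Each stray stands released and at rest in an empty bay of its own kind's tray: centre within 10 mm of the bay's in x and y, foot within 6 mm of the bay floor, within 7 degrees of upright. The three jars already in the trays stand likewise in their own bays (x of jam_mid in the frame of jam_tray between -0.01 and 0.01 m and z of jam_mid in the frame of jam_tray between 0.0425 and 0.0545 m and y of jam_mid in the frame of jam_tray between -0.05 and -0.03 m and angle between each of jam_mid, honey_mid, pot_a_mid, pot_b_mid, shown_jam_mid, shown_honey_mid, shown_pot_mid's own z axis and vertical below 0.12 rad and linear speed of each of jam, honey, pot_a, pot_b, shown_jam, shown_honey, shown_pot below 0.02 m/s and x of honey_mid in the frame of honey_tray between -0.01 and 0.01 m and z of honey_mid in the frame of honey_tray between 0.041 and 0.053 m and y of honey_mid in the frame of honey_tray between -0.042 and -0.022 m and x of pot_a_mid in the frame of pot_tray between -0.01 and 0.01 m and z of pot_a_mid in the frame of pot_tray between 0.032 and 0.044 m and (y of pot_a_mid in the frame of pot_tray between -0.01 and 0.01 m or y of pot_a_mid in the frame of pot_tray between -0.072 and -0.052 m) and x of pot_b_mid in the frame of pot_tray between -0.01 and 0.01 m and z of pot_b_mid in the frame of pot_tray between 0.032 and 0.044 m and (y of pot_b_mid in the frame of pot_tray between -0.01 and 0.01 m or y of pot_b_mid in the frame of pot_tray between -0.072 and -0.052 m) and x of shown_jam_mid in the frame of jam_tray between -0.01 and 0.01 m and z of shown_jam_mid in the frame of jam_tray between 0.0425 and 0.0545 m and y of shown_jam_mid in the frame of jam_tray between 0.03 and 0.05 m and x of shown_honey_mid in the frame of honey_tray between -0.01 and 0.01 m and z of shown_honey_mid in the frame of honey_tray between 0.041 and 0.053 m and y of shown_honey_mid in the frame of honey_tray between 0.022 and 0.042 m and x of shown_pot_mid in the frame of pot_tray between -0.01 and 0.01 m and z of shown_pot_mid in the frame of pot_tray between 0.032 and 0.044 m and y of shown_pot_mid in the frame of pot_tray between 0.052 and 0.072 m); the robot touches nothing.
It fails at once if a jar was let fall, thrown or knocked so that it moved faster than 0.6 m/s while not in the fingers (a drop of about 2 cm) ((contact force between the fingers and jam below 0.05 N and linear speed of jam above 0.6 m/s) or (contact force between the fingers and honey below 0.05 N and linear speed of honey above 0.6 m/s) or (contact force between the fingers and pot_a below 0.05 N and linear speed of pot_a above 0.6 m/s) or (contact force between the fingers and pot_b below 0.05 N and linear speed of pot_b above 0.6 m/s) or (contact force between the fingers and shown_jam below 0.05 N and linear speed of shown_jam above 0.6 m/s) or (contact force between the fingers and shown_honey below 0.05 N and linear speed of shown_honey above 0.6 m/s) or (contact force between the fingers and shown_pot below 0.05 N and linear speed of shown_pot above 0.6 m/s)).
It fails at once if a jar was tipped over (more than 40 degrees from upright) (angle between any of jam_mid, honey_mid, pot_a_mid, pot_b_mid, shown_jam_mid, shown_honey_mid, shown_pot_mid's own z axis and vertical above 0.7 rad).
It fails at once if a jar that already stood in a tray was moved out of its place (more than 25 mm) (distance of any of shown_jam_mid, shown_honey_mid, shown_pot_mid from where it was at the start of the episode above 0.025 m).
It also fails if it takes over 106 s, if anything falls off the work surface, if the arm or the gripper's body presses on something with over 40 N, if the wrist force passes 120 N, or if a joint passes its speed limit or range.

## Working session

There is one attempt and no reset: what is moved stays moved. The work goes in short steps, each a Python script; the robot and the scene stay as the last script left them, time stands still between calls to the robot, and variables do not carry over. Pictures are saved under pics/ and viewed, and the job is handed in when it is done.

```bash
mkdir -p pics
cat > h.py <<'E'
import numpy as np, cv2
from rig import ctrl, hand, planner, vision, ticket, status
def cam2w(s,p):
    R=cv2.Rodrigues(np.array(s["rvec"],float))[0]; return R.T@(np.array(p,float)-np.array(s["tvec"],float).ravel())
def cloud(s):
    z=s["z_map"]; f=192/np.tan(np.radians(s["vertical_fov"])/2)
    v,u=np.mgrid[0:384,0:512]
    P=np.stack([(u-s["cx"])*z/f,(v-s["cy"])*z/f,z],-1)
    R=cv2.Rodrigues(np.array(s["rvec"],float))[0]
    W=(P-np.array(s["tvec"],float).ravel())@R
    W[z<=0]=np.nan; return W
def save(s,n): cv2.imwrite("pics/"+n,s["image"][:,:,::-1])
E
python3 - <<'E'
from h import *
for c in("scene","top"):
    s=vision.snapshot(c); save(s,c+"0.png"); np.savez(c+"0.npz",**{k:v for k,v in s.items()})
    print(c,[ (k,np.round(s[k],3)) for k in("vertical_fov","cx","cy","rvec","tvec")], cam2w(s,[0,0,0]).round(3))
    for n in("jam_mid","honey_mid","pot_a_mid","jam_tray","honey_tray","pot_tray","shown_jam_mid","shown_honey_mid","shown_pot_mid"):
        for d in vision.place_of(s,n): print(n,round(d["p"],2),cam2w(s,d["xyz"]).round(4),{k for k in d})
print(status.get_time())
E
```

```text
scene [('vertical_fov', np.float64(50.664)), ('cx', np.float64(256.567)), ('cy', np.float64(191.649)), ('rvec', array([ 0.95 , -2.586,  0.945])), ('tvec', array([0.356, 0.298, 1.134]))] [-0.045  0.617  1.057]
honey_mid 0.86 [0.5083 0.1577 0.0416] {'p', 'xyz'}
pot_a_mid 0.76 [ 0.4871 -0.2152  0.0316] {'p', 'xyz'}
pot_a_mid 0.5 [ 0.4509 -0.1293  0.0316] {'p', 'xyz'}
pot_a_mid 0.49 [ 0.5163 -0.4442  0.0325] {'p', 'xyz'}
jam_tray 0.88 [0.4763 0.351  0.0009] {'p', 'xyz'}
honey_tray 0.69 [ 0.4905  0.0152 -0.001 ] {'p', 'xyz'}
pot_tray 0.56 [ 0.5988 -0.2639 -0.0013] {'p', 'xyz'}
shown_jam_mid 0.56 [0.4736 0.3895 0.0484] {'p', 'xyz'}
shown_honey_mid 0.57 [0.478  0.0454 0.0448] {'p', 'xyz'}
shown_honey_mid 0.21 [ 0.6095 -0.2022  0.0382] {'p', 'xyz'}
shown_pot_mid 0.66 [ 0.6081 -0.2021  0.0344] {'p', 'xyz'}
top [('vertical_fov', np.float64(45.447)), ('cx', np.float64(255.609)), ('cy', np.float64(191.666)), ('rvec', array([ 2.146, -2.188,  0.071])), ('tvec', array([-0.002,  0.522,  1.416]))] [ 0.398 -0.041  1.456]
jam_mid 0.9 [ 0.4293 -0.2963  0.0418] {'p', 'xyz'}
honey_mid 0.66 [0.5118 0.1645 0.0428] {'p', 'xyz'}
pot_a_mid 0.78 [ 0.5174 -0.4472  0.0292] {'p', 'xyz'}
pot_a_mid 0.74 [ 0.4893 -0.2126  0.0307] {'p', 'xyz'}
pot_a_mid 0.44 [ 0.4484 -0.1286  0.0355] {'p', 'xyz'}
jam_tray 0.94 [ 0.4801  0.3504 -0.0028] {'p', 'xyz'}
honey_tray 0.97 [ 0.4884  0.0051 -0.0008] {'p', 'xyz'}
pot_tray 0.96 [ 0.5935 -0.2634 -0.0029] {'p', 'xyz'}
shown_jam_mid 0.93 [0.4778 0.3841 0.0481] {'p', 'xyz'}
shown_honey_mid 0.74 [0.4836 0.0395 0.0403] {'p', 'xyz'}
shown_pot_mid 0.62 [ 0.6087 -0.2049  0.0367] {'p', 'xyz'}
1.0
```

View pics/scene0.png

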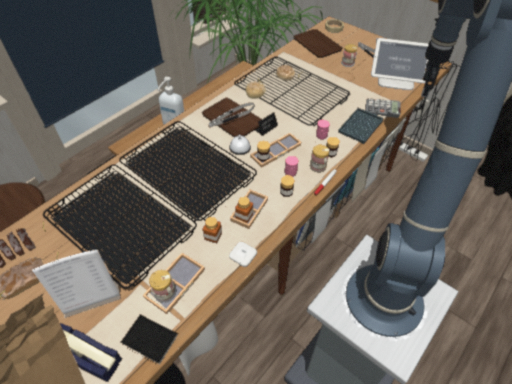

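View pics/top0.png

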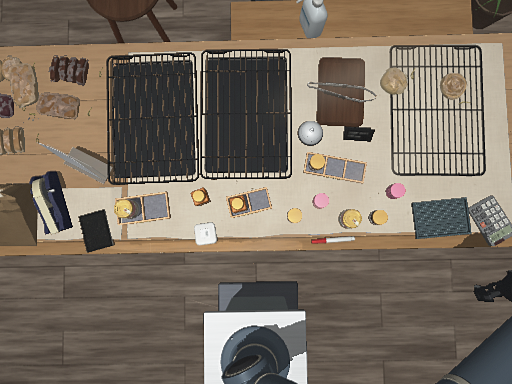

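The top picture shows the shown jars in trays at jam (140,207), honey (250,202) and pots (335,167). The strays are honey (199,197), jam (352,218) and the gold-lidded pots at (294,215) and (380,217). The pink look-alikes are at (321,200) and (397,190). The network missed the pot beside the jam jar, so I'll measure from the cloud.

```bash
cat > meas.py <<'E'
from h import *
def blobs(s,zlo=0.028,zhi=0.11,xr=(0.38,0.68),yr=(-0.5,0.45)):
    W=cloud(s); Z=W[...,2]
    m=(Z>zlo)&(Z<zhi)&(W[...,0]>xr[0])&(W[...,0]<xr[1])&(W[...,1]>yr[0])&(W[...,1]<yr[1])
    n,l,st,c=cv2.connectedComponentsWithStats(m.astype(np.uint8),connectivity=4)
    for i in range(1,n):
        if st[i,4]<25: continue
        P=W[l==i]; top=np.nanpercentile(P[:,2],90); T=P[P[:,2]>top-0.008]
        mid=(T.min(0)+T.max(0))/2
        print("px",c[i].round(0),"n",st[i,4],"top z",top.round(4),"mean",T[:,:2].mean(0).round(4),"mid",mid[:2].round(4),"ext",np.ptp(T[:,:2],axis=0).round(3),"rgb",s["image"][l==i].mean(0).round(0))
if __name__=="__main__":
    for c in("top","scene"):
        s=dict(np.load(c+"0.npz",allow_pickle=True)); print(c); blobs(s)
    s=dict(np.load("top0.npz")); 
    W=cloud(s)
    for cx,cy in((143,207),(250,202),(335,167)): print("counter/bay z", W[cy,cx], W[cy+25,cx])
    cv2.imwrite("pics/topz1.png",cv2.resize(s["image"][135:250,90:290][:,:,::-1],None,fx=4,fy=4,interpolation=2))
    cv2.imwrite("pics/topz2.png",cv2.resize(s["image"][135:250,270:430][:,:,::-1],None,fx=5,fy=5,interpolation=2))
E
python3 meas.py
```

```text
top
px [316. 162.] n 208 top z 0.0726 mean [ 0.6078 -0.2019] mid [ 0.6081 -0.2019] ext [0.044 0.043] rgb [204. 171. 107.]
px [396. 190.] n 225 top z 0.0663 mean [ 0.5157 -0.4427] mid [ 0.515  -0.4433] ext [0.043 0.045] rgb [202. 132. 155.]
px [200. 196.] n 245 top z 0.0827 mean [0.509  0.1606] mid [0.5091 0.1607] ext [0.034 0.031] rgb [176. 137.  85.]
px [321. 200.] n 197 top z 0.0671 mean [ 0.4894 -0.2114] mid [ 0.4892 -0.2112] ext [0.043 0.043] rgb [220. 160. 177.]
px [238. 204.] n 238 top z 0.0891 mean [0.4832 0.0431] mid [0.4833 0.0428] ext [0.03  0.031] rgb [182. 142.  86.]
px [126. 208.] n 400 top z 0.0937 mean [0.4752 0.3855] mid [0.4752 0.3848] ext [0.054 0.057] rgb [177. 155. 105.]
px [294. 215.] n 187 top z 0.0664 mean [ 0.4456 -0.1295] mid [ 0.4452 -0.1283] ext [0.043 0.043] rgb [221. 190. 124.]
px [350. 218.] n 357 top z 0.0873 mean [ 0.4324 -0.2981] mid [ 0.4323 -0.2978] ext [0.054 0.057] rgb [191. 166. 111.]
px [378. 217.] n 223 top z 0.0669 mean [ 0.4352 -0.3859] mid [ 0.4343 -0.3863] ext [0.042 0.046] rgb [193. 161. 101.]
scene
px [323. 126.] n 162 top z 0.0644 mean [
[... 462 characters left out ...]
5 mean [ 0.4431 -0.1274] mid [ 0.4431 -0.1279] ext [0.044 0.044] rgb [175. 145.  95.]
px [244. 208.] n 312 top z 0.0872 mean [0.4812 0.045 ] mid [0.4835 0.0447] ext [0.036 0.035] rgb [157. 119.  78.]
px [212. 227.] n 318 top z 0.0811 mean [0.5071 0.1621] mid [0.5079 0.1621] ext [0.035 0.036] rgb [163. 122.  78.]
px [161. 284.] n 590 top z 0.0917 mean [0.4732 0.3881] mid [0.4746 0.3873] ext [0.057 0.056] rgb [174. 149. 106.]
counter/bay z [0.48168884 0.34726152 0.0061641 ] [4.02450819e-01 3.48683321e-01 3.20718579e-06]
counter/bay z [0.49064395 0.00629423 0.01015963] [ 0.4120036   0.00807143 -0.00215879]
counter/bay z [ 0.59700216 -0.2657003   0.00574991] [ 0.51787843 -0.26412776 -0.00126408]
```

Run:
```python
from h import *
s=vision.snapshot("top")
M=np.zeros((384,512),np.uint8)
out={}
for n in("jam_tray","honey_tray","pot_tray","honey_mid","shown_honey_mid"):
    for d in vision.silhouettes(s,n)[:2]:
        m=d["mask"]; W=cloud(s); P=W[m]
        v,u=np.nonzero(m); print(n,round(d["p"],2),m.sum(),(u.mean().round(),v.mean().round()),cv2.minAreaRect(np.stack([u,v],1).astype(np.float32)))
        k=np.isfinite(P[:,2])&(P[:,2]<0.03)&(P[:,2]>0.012) if 'tray' in n else np.isfinite(P[:,2])
        r=cv2.minAreaRect((P[k][:,:2]*1000).astype(np.float32)); print("  world rect mm",r, np.percentile(P[k][:,2],[5,50,95]).round(4))
```

```text
jam_tray 0.8 1016 (np.float64(149.0), np.float64(208.0)) ((142.0464324951172, 208.2493438720703), (27.501012802124023, 53.68915939331055), 82.05652618408203)
  world rect mm ((477.41650390625, 347.4368896484375), (86.65251922607422, 167.29486083984375), 6.448511123657227) [0.0129 0.0202 0.0259]
honey_tray 0.61 681 (np.float64(253.0), np.float64(202.0)) ((248.580322265625, 202.23841857910156), (22.909255981445312, 42.66356658935547), 75.46554565429688)
  world rect mm ((489.6057434082031, 10.906959533691406), (71.00350952148438, 133.39747619628906), 13.065324783325195) [0.0139 0.0203 0.0259]
pot_tray 0.87 1063 (np.float64(339.0), np.float64(168.0)) ((334.67303466796875, 167.13461303710938), (61.38434982299805, 21.96500587463379), 11.309932708740234)
  world rect mm ((595.2368774414062, -262.99578857421875), (191.79440307617188, 69.81829071044922), 78.95123291015625) [0.0125 0.0171 0.0231]
pot_tray 0.54 385 (np.float64(349.0), np.float64(218.0)) ((349.5, 218.5), (19.0, 23.0), 90.0)
  world rect mm ((429.96044921875, -277.907470703125), (56.73154067993164, 20.447113037109375), 7.4198508
[... 488 characters left out ...]
35107422)
  world rect mm ((597.6449584960938, -262.9968566894531), (192.03189086914062, 74.74173736572266), 79.1766128540039) [0.0006 0.0078 0.0211]
shown_honey_mid 0.78 242 (np.float64(238.0), np.float64(204.0)) ((237.70001220703125, 204.10000610351562), (17.076295852661133, 15.17893123626709), 71.56504821777344)
  world rect mm ((485.53472900390625, 43.65838623046875), (52.777835845947266, 46.28069305419922), 12.715999603271484) [0.04   0.0709 0.0905]
shown_honey_mid 0.69 244 (np.float64(378.0), np.float64(217.0)) ((377.5, 217.0), (14.0, 19.0), 90.0)
  world rect mm ((434.53192138671875, -389.725341796875), (54.07063674926758, 43.447879791259766), 85.92113494873047) [0.0179 0.0622 0.0677]
```

View pics/topz1.png

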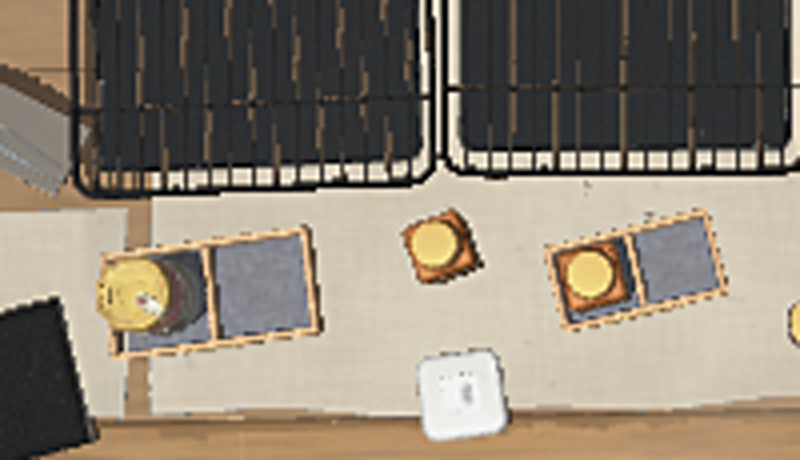

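View pics/topz2.png

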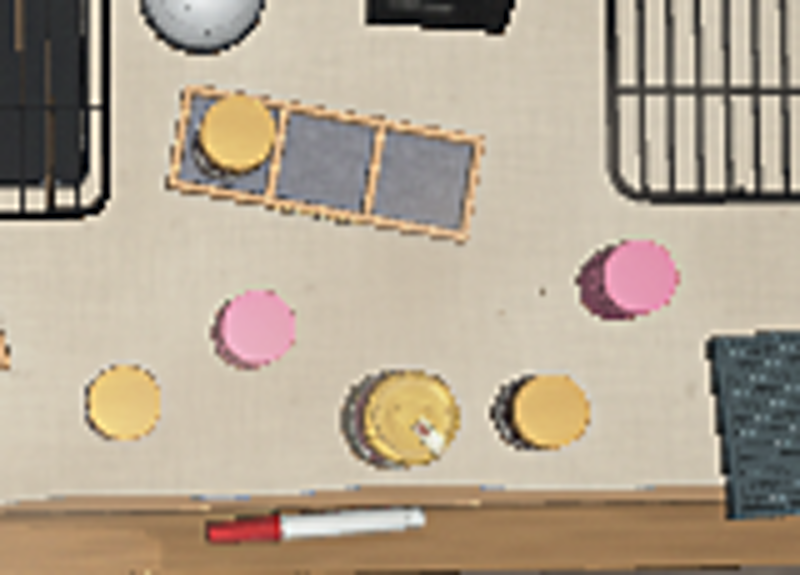

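Everything checks out against the given sizes. Next I'll fit the tray poses and the stray honey jar's yaw with both cameras.

```bash
cat > fit.py <<'E'
from h import *
from scipy.optimize import minimize
from scipy.ndimage import map_coordinates
T={"jam":(74,[40,-40],22,(.478,.349),7),"honey":(58,[32,-32],22,(.489,.010),12.5),"pot":(56,[62,0,-62],18,(.596,-.2635),-10.5)}
def proj(s,P):
    f=192/np.tan(np.radians(s["vertical_fov"])/2); K=np.array([[f,0,s["cx"]],[0,f,s["cy"]],[0,0,1.]])
    return cv2.projectPoints(np.asarray(P,float).reshape(-1,1,3),np.array(s["rvec"],float),np.array(s["tvec"],float),K.astype(float),None)[0][:,0]
def fit(s,name):
    b,ys,h,c,yaw=T[name]; b/=1000;w=.006
    im=cv2.GaussianBlur(s["image"].astype(np.float32),(0,0),.6); F=im[...,0]-im[...,2]  # r-b
    g=np.arange(-b/2-w-.012,b/2+w+.0121,.0015); Y=np.arange(min(ys)/1e3-b/2-w-.012,max(ys)/1e3+b/2+w+.0121,.0015)
    X,Yy=[a.ravel() for a in np.meshgrid(g,Y)]
    infl=np.zeros(X.shape,bool)
    for y in ys: infl|=(abs(X)<b/2)&(abs(Yy-y/1e3)<b/2)
    inout=(abs(X)>b/2+w)|(Yy>max(ys)/1e3+b/2+w)|(Yy<min(ys)/1e3-b/2-w)
    wall=~infl&~inout
    use=Yy<ys[0]/1e3-b/2-w/2   # not near the shown jar
    fl=infl&use; wl=wall&use; ol=inout&use
    # cells on floor near walls may be hidden: use inner 
    def sc(p):
        R=np.array([[np.cos(p[2]),-np.sin(p[2])],[np.sin(p[2]),np.cos(p[2])]])
        q=np.stack([X,Yy],1)@R.T+p[:2]
        def val(k,z): uv=proj(s,np.c_[q[k],np.full(k.sum(),z)]); return map_coordinates(F,[uv[:,1],uv[:,0]],order=1)
        return -(val(wl,h/1e3).mean()*1.0) + .5*val(fl,h/1e3).mean()+.5*val(ol,h/1e3).mean()
    best=None
    for dx in(-.004,0,.004):
        for dy in(-.004,0,.004):
            r=minimize(sc,[c[0]+dx,c[1]+dy,np.radians(yaw)],method="Nelder-Mead",options=dict(initial_simplex=np.array([[c[0]+dx,c[1]+dy,np.radians(yaw)],[c[0]+dx+.004,c[1]+dy,np.radians(yaw)],[c[0]+dx,c[1]+dy+.004,np.radians(yaw)],[c[0]+dx,c[1]+dy,np.radians(yaw+3)]])))
            if best is None or r.fun<best.fun: best=r
    return best
if __name__=="__main__":
    for c in("top","scene"):
        s=dict(np.load(c+"0.npz")); img=cv2.resize(s["image"][:,:,::-1],None,fx=3,fy=3,interpolation=2)
        for n in T:
            r=fit(s,n); x,y,a=r.x; print(c,n,r.x[:2].round(4),np.degrees(a).round(2),round(r.fun,1),
             "bays",[(round(x-np.sin(a)*k/1e3,4),round(y+np.cos(a)*k/1e3,4)) for k in T[n][1]])
            b,ys,h=T[n][:3]
            for k in ys:
                q=np.array([[-b/2,k-b/2],[b/2,k-b/2],[b/2,k+b/2],[-b/2,k+b/2]])/1e3
                R=np.array([[np.cos(a),-np.sin(a)],[np.sin(a),np.cos(a)]]); uv=proj(s,np.c_[q@R.T+[x,y],np.full(4,h/1e3)])
                cv2.polylines(img,[((uv+.5)*3).astype(int)],True,(0,255,0),1)
        cv2.imwrite("pics/fit_%s.png"%c, (img[135*3:250*3,90*3:350*3] if c=="top" else img[100*3:300*3,130*3:390*3]))
        # honey yaw: square part points
        W=cloud(s); d=np.hypot(W[...,0]-.508,W[...,1]-.1613); m=(d<.042)&(W[...,2]>.04)&(W[...,2]<.075)
        P=W[m][:,:2]; print("honey pts",len(P),cv2.minAreaRect((P*1000).astype(np.float32)))
E
python3 fit.py
```

```text
top jam [0.4778 0.3471] 6.6 -48.7 bays [(np.float64(0.4732), np.float64(0.3868)), (np.float64(0.4824), np.float64(0.3074))]
top honey [0.4895 0.0116] 12.85 -50.2 bays [(np.float64(0.4823), np.float64(0.0428)), (np.float64(0.4966), np.float64(-0.0196))]
top pot [ 0.5956 -0.2623] -11.55 -45.4 bays [(np.float64(0.608), np.float64(-0.2016)), (np.float64(0.5956), np.float64(-0.2623)), (np.float64(0.5832), np.float64(-0.323))]
honey pts 134 ((508.9723205566406, 160.76295471191406), (46.5264778137207, 46.48912811279297), 20.128339767456055)
scene jam [0.4764 0.35  ] 5.79 -44.0 bays [(np.float64(0.4724), np.float64(0.3898)), (np.float64(0.4805), np.float64(0.3102))]
scene honey [0.4878 0.0139] 11.37 -32.7 bays [(np.float64(0.4815), np.float64(0.0452)), (np.float64(0.4941), np.float64(-0.0175))]
scene pot [ 0.5936 -0.259 ] -12.15 -31.7 bays [(np.float64(0.6066), np.float64(-0.1984)), (np.float64(0.5936), np.float64(-0.259)), (np.float64(0.5805), np.float64(-0.3196))]
honey pts 177 ((507.8476867675781, 162.09849548339844), (46.702720642089844, 46.74520492553711), 21.88288688659668)
```

The two cameras agree to within about 3 mm, so I'll average them. Before moving I'll check IK for all the poses.

```bash
cat > plan.py <<'E'
from h import *
from scipy.spatial.transform import Rotation as Ro
def q(a):
    a=np.radians(a); y=np.array([np.cos(a),np.sin(a),0]); z=np.array([0,0,-1.]); x=np.cross(y,z)
    r=Ro.from_matrix(np.stack([x,y,z],1)).as_quat(); return np.array([r[3],r[0],r[1],r[2]])
# name: pick xy, pick jaw angle, place xy, place angle, tcp z at pick, opening, grip
J={"pot1":((.4335,-.385),-11.8,(.5818,-.3213),-11.8,.024,.068,25),
   "pot2":((.4443,-.1283),-11.8,(.5946,-.2607),-11.8,.024,.068,25),
   "jam":((.4314,-.2975),6.3,(.4815,.3088),6.3,.038,.085,35),
   "honey":((.5083,.1614),21,(.4953,-.0186),12.3,.026,.075,28)}
UP=.14
E
python3 - <<'E'
from plan import *
print(status.get_eef_rot(), Ro.from_quat(np.roll(status.get_eef_rot(),-1)).as_matrix().round(2).tolist())
for n,(p,a,b,c,z,o,g) in J.items():
    for off in(0,180):
        for xy,ang in((p,a),(b,c)):
            for zz in(z,UP+z):
                r=planner.ik([*xy,zz],q(ang+off)); print(n,off,zz,None if r is None else np.round(r,2))
E
```

```text
[2.54341589e-05 9.80776339e-01 1.95135263e-01 2.27302451e-05] [[0.92, 0.38, 0.0], [0.38, -0.92, -0.0], [0.0, 0.0, -1.0]]
pot1 0 0.024 [ 0.86  0.59 -0.27  1.92  0.24  0.67  0.23]
pot1 0 0.164 [ 0.91  0.4  -0.33  1.82  0.16  0.94  0.3 ]
pot1 0 0.024 [ 0.64  0.69 -0.29  1.71  0.27  0.78  0.02]
pot1 0 0.164 [ 0.68  0.54 -0.35  1.61  0.2   1.03  0.07]
pot1 180 0.024 [ 0.42  0.59  0.31  1.94 -0.29  0.65 -2.44]
pot1 180 0.164 [ 0.41  0.39  0.31  1.85 -0.15  0.92 -2.56]
pot1 180 0.024 [-0.22  0.99  1.1   1.76 -1.01  1.08 -2.1 ]
pot1 180 0.164 [-0.24  0.76  1.11  1.67 -0.73  1.18 -2.29]
pot2 0 0.024 [ 0.52  0.47 -0.41  2.18  0.35  0.55 -0.35]
pot2 0 0.164 [ 0.64  0.24 -0.52  2.07  0.16  0.86 -0.17]
pot2 0 0.024 [ 0.58  0.68 -0.33  1.74  0.3   0.77 -0.1 ]
pot2 0 0.164 [ 0.62  0.52 -0.38  1.65  0.22  1.01 -0.04]
pot2 180 0.024 [-0.61  0.75  1.11  2.24 -1.    0.8  -2.16]
pot2 180 0.164 [-0.8   0.45  1.29  2.14 -0.54  0.94 -2.56]
pot2 180 0.024 [-0.33  0.98  1.1   1.8  -1.01  1.06 -2.17]
pot2 180 0.164 [-0.35  0.74  1.11  1.71 -0.72  1.16 -2.38]
jam 0 0.038 [ 0.83  0.52 -0.39  2.04  0.31  0.65  0
[... 232 characters left out ...]
1  2.06 -0.18  0.6  -2.34]
jam 180 0.17800000000000002 [ 0.39  0.28  0.16  1.96 -0.06  0.91 -2.45]
jam 180 0.038 [ 0.15  0.91 -1.19  1.9   0.98  1.07  1.79]
jam 180 0.17800000000000002 [ 0.17  0.64 -1.18  1.8   0.65  1.15  2.04]
honey 0 0.026 [ 0.11  0.61 -0.64  2.01  0.55  0.7  -0.52]
honey 0 0.166 [ 0.43  0.54 -1.09  1.9   0.56  1.05 -0.53]
honey 0 0.026 [ 0.37  0.53 -0.53  2.1   0.46  0.62 -0.26]
honey 0 0.166 [ 0.51  0.32 -0.67  1.99  0.25  0.91 -0.08]
honey 180 0.026 [-1.15  0.83  1.1   2.08 -1.    0.9  -2.23]
honey 180 0.166 [-1.21  0.52  1.12  1.98 -0.56  0.99 -2.59]
honey 180 0.026 [-0.83  0.78  1.1   2.17 -1.    0.85 -2.01]
honey 180 0.166 [-0.92  0.43  1.12  2.06 -0.49  0.94 -2.45]
```

View pics/fit_top.png

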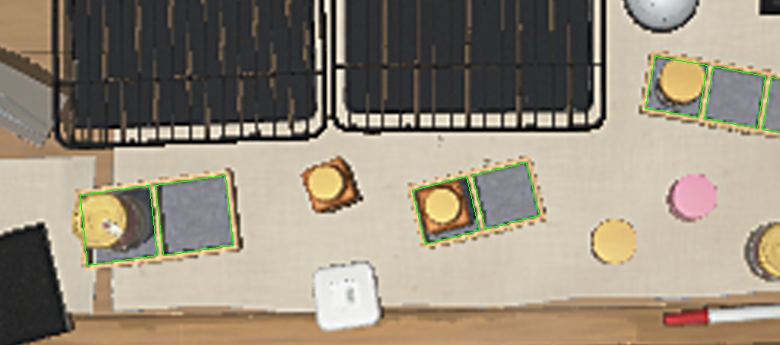

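The green fit overlays the walls of all three trays. I'll start with pot_b, which goes in the −62 bay.

```bash
cat >> plan.py <<'E'
def pick(n):
    p,a,b,c,z,o,g=J[n]
    hand.move_gripper(o,g)
    ctrl.move_to([*p,UP+z],q(a)); ctrl.move_linear([*p,z],v=.15)
    f0=status.get_ft_force(); print("at",status.get_tool_pos().round(4),"f",np.round(f0,2))
    hand.move_gripper(0.0,g); print("width",round(status.get_grip_width(),4))
    ctrl.move_linear([*p,z+.01],v=.05); ctrl.sleep(.2)
    print("lift f",np.round(status.get_ft_force(),2),"w",round(status.get_grip_width(),4))
    ctrl.move_linear([*p,z+UP],v=.2)
def carry(n):
    p,a,b,c,z,o,g=J[n]
    ctrl.move_linear([*b,z+UP],q(c),v=.2)
    print("w",round(status.get_grip_width(),4),"t",status.get_time())
def place(n,db=(0,0)):
    p,a,b,c,z,o,g=J[n]; b=np.array(b)+db
    ctrl.move_linear([*b,z+.04],v=.2); ctrl.move_linear([*b,z+.010],v=.05); ctrl.sleep(.15)
    f0=np.array(status.get_ft_force()); 
    for k in(.008,.007,.006,.005,.004):
        ctrl.move_linear([*b,z+k],v=.02); ctrl.sleep(.1); f=np.array(status.get_ft_force())-f0; print(k,f.round(2))
        if f[2]>.8 or np.hypot(f[0],f[1])>4: break
    hand.move_gripper(o); ctrl.move_linear([*b,z+UP],v=.15); print("t",status.get_time())
E
python3 - <<'E'
from plan import *
pick("pot1"); carry("pot1")
s=vision.snapshot("top"); save(s,"c1.png"); s=vision.snapshot("scene"); save(s,"c1s.png")
E
```

```text
at [ 0.4341 -0.3856  0.0248] f [ 0.15 -0.06  1.02]
width 0.045
lift f [-0.05 -0.18 -1.16] w 0.0455
w 0.0452 t 6.4917
```

View pics/c1s.png

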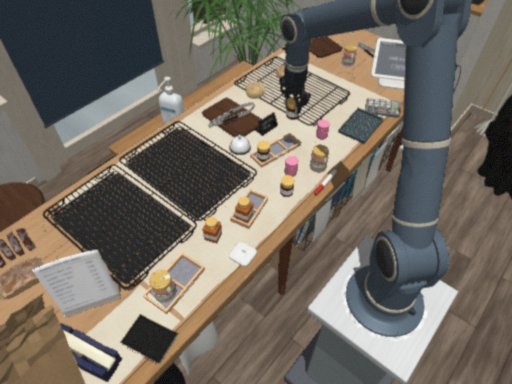

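Run:
```python
from plan import *
place("pot1")
ctrl.move_to([*J["pot2"][0],UP+.024],q(-11.8))
import meas
for c in("top","scene"):
    s=vision.snapshot(c); save(s,c+"1.png"); print(c); meas.blobs(s)
```

```text
0.008 [-0.98 -0.02  1.02]
t 9.875
top
px [316. 162.] n 206 top z 0.0725 mean [ 0.6077 -0.2016] mid [ 0.6079 -0.2021] ext [0.044 0.043] rgb [208. 177. 111.]
px [356. 170.] n 215 top z 0.0729 mean [ 0.5814 -0.3216] mid [ 0.5811 -0.3221] ext [0.043 0.043] rgb [201. 170. 112.]
px [396. 190.] n 223 top z 0.0667 mean [ 0.5156 -0.4426] mid [ 0.5149 -0.4436] ext [0.043 0.046] rgb [207. 137. 161.]
px [200. 196.] n 249 top z 0.0842 mean [0.5091 0.1607] mid [0.509  0.1605] ext [0.034 0.031] rgb [179. 140.  87.]
px [238. 204.] n 240 top z 0.0898 mean [0.4833 0.0431] mid [0.4834 0.0428] ext [0.031 0.03 ] rgb [186. 146.  89.]
px [126. 208.] n 403 top z 0.0934 mean [0.4751 0.3857] mid [0.4752 0.3852] ext [0.054 0.055] rgb [181. 160. 108.]
px [350. 218.] n 360 top z 0.0874 mean [ 0.4321 -0.2982] mid [ 0.4323 -0.2977] ext [0.054 0.057] rgb [195. 171. 114.]
scene
px [323. 126.] n 158 top z 0.0647 mean [ 0.5133 -0.441 ] mid [ 0.5133 -0.4434] ext [0.043 0.047] rgb [197. 127. 147.]
px [263. 149.] n 196 top z 0.0705 mean [ 0.6057 -0.2   ] mid [ 0.6066 -0.2003] ext [0.047 0.049] rgb [174. 147. 100.]
px [319. 156.] n 350 top z 0.0851 mean [ 0.4305 -0.2963] mid [ 0.431 -0.298] ext [0.056 0.059] rgb [172. 148. 110.]
px [290. 164.] n 160 top z 0.0646 mean [ 0.4906 -0.2065] mid [ 0.4903 -0.2096] ext [0.04  0.046] rgb [130.  85.  96.]
px [287. 183.] n 205 top z 0.0643 mean [ 0.4428 -0.1279] mid [ 0.4437 -0.1302] ext [0.046 0.049] rgb [157. 130.  87.]
px [244. 208.] n 313 top z 0.0876 mean [0.4813 0.0454] mid [0.483  0.0435] ext [0.036 0.034] rgb [165. 126.  83.]
px [212. 227.] n 318 top z 0.0813 mean [0.507  0.1623] mid [0.5068 0.1611] ext [0.035 0.034] rgb [170. 128.  82.]
px [161. 284.] n 593 top z 0.0916 mean [0.473  0.3882] mid [0.4739 0.3871] ext [0.056 0.057] rgb [183. 157. 112.]
```

pot_b stands in the −62 bay, 2 mm off its centre. Its top is at the same height as the shown pot's (0.0729 against 0.0725). Next is pot_a.

Run:
```python
from plan import *
import meas
pick("pot2"); carry("pot2"); place("pot2",(0.001,-0.001))
ctrl.move_to([*J["jam"][0],UP+.038],q(6.3))
for c in("top","scene"):
    s=vision.snapshot(c); save(s,c+"2.png"); print(c); meas.blobs(s)
```

```text
at [ 0.445  -0.1284  0.0246] f [-0.24  0.49  0.39]
width 0.0453
lift f [-0.34  0.44 -0.35] w 0.0452
w 0.0456 t 15.2833
0.008 [-0.04  0.31 -0.46]
0.007 [-0.38  0.73 -0.82]
0.006 [-1.76  0.94  6.16]
t 19.275
top
px [316. 162.] n 208 top z 0.0723 mean [ 0.6077 -0.2016] mid [ 0.6076 -0.202 ] ext [0.044 0.043] rgb [209. 178. 112.]
px [336. 166.] n 212 top z 0.0735 mean [ 0.5949 -0.2615] mid [ 0.5945 -0.262 ] ext [0.044 0.044] rgb [204. 173. 109.]
px [356. 170.] n 216 top z 0.073 mean [ 0.5812 -0.3212] mid [ 0.5809 -0.3222] ext [0.043 0.044] rgb [202. 171. 112.]
px [396. 190.] n 205 top z 0.0669 mean [ 0.5161 -0.4432] mid [ 0.515  -0.4435] ext [0.043 0.046] rgb [214. 143. 167.]
px [200. 196.] n 250 top z 0.0833 mean [0.5089 0.1606] mid [0.509  0.1606] ext [0.034 0.031] rgb [180. 141.  88.]
px [321. 200.] n 194 top z 0.0665 mean [ 0.4894 -0.2111] mid [ 0.4892 -0.2113] ext [0.043 0.043] rgb [225. 165. 184.]
px [238. 204.] n 235 top z 0.0898 mean [0.4832 0.0432] mid [0.4835 0.0428] ext [0.03  0.031] rgb [188. 148.  90.]
px [125. 208.] n 394 top z 0.0934 mean [0.4749 0.3858] mid [0.4751 0.3853
[... 278 characters left out ...]
42.]
px [276. 142.] n 568 top z 0.0705 mean [ 0.5931 -0.2584] mid [ 0.5955 -0.2627] ext [0.074 0.17 ] rgb [170. 143.  97.]
px [319. 155.] n 348 top z 0.0853 mean [ 0.4305 -0.2958] mid [ 0.4307 -0.2978] ext [0.055 0.06 ] rgb [144. 123.  94.]
px [291. 163.] n 184 top z 0.0652 mean [ 0.4874 -0.2093] mid [ 0.4873 -0.2133] ext [0.043 0.048] rgb [199. 129. 149.]
px [244. 208.] n 311 top z 0.0872 mean [0.4814 0.0454] mid [0.4832 0.0445] ext [0.033 0.034] rgb [162. 122.  80.]
px [212. 228.] n 320 top z 0.0814 mean [0.5068 0.1624] mid [0.5082 0.161 ] ext [0.035 0.035] rgb [167. 126.  81.]
px [161. 284.] n 593 top z 0.0918 mean [0.4732 0.3881] mid [0.4747 0.387 ] ext [0.058 0.056] rgb [179. 154. 109.]
```

Both pots are in place. Next is the jam jar.

Run:
```python
from plan import *
import meas
pick("jam"); carry("jam"); place("jam")
ctrl.move_to([*J["honey"][0],UP+.05],q(21))
for c in("top","scene"):
    s=vision.snapshot(c); save(s,c+"3.png"); print(c); meas.blobs(s,yr=(-.06,.45))
```

```text
at [ 0.432  -0.2978  0.0387] f [-0.05 -0.44  0.09]
width 0.0584
lift f [ 0.18  0.9  -3.86] w 0.0586
w 0.0585 t 26.6583
0.008 [ 1.13  1.   -0.27]
0.007 [-2.04 -1.97  7.8 ]
t 30.3333
top
px [205. 194.] n 50 top z 0.0643 mean [0.5189 0.1443] mid [0.5163 0.1448] ext [0.034 0.018] rgb [93. 64. 42.]
px [238. 204.] n 240 top z 0.09 mean [0.4833 0.0431] mid [0.4835 0.0428] ext [0.031 0.031] rgb [108.  80.  50.]
px [150. 207.] n 304 top z 0.094 mean [0.4799 0.3079] mid [0.4825 0.3064] ext [0.054 0.056] rgb [205. 184. 122.]
px [126. 208.] n 402 top z 0.0932 mean [0.4752 0.3856] mid [0.4751 0.3856] ext [0.054 0.056] rgb [183. 162. 110.]
scene
px [244. 208.] n 312 top z 0.0872 mean [0.4813 0.0453] mid [0.4837 0.0448] ext [0.036 0.033] rgb [119.  91.  62.]
px [212. 228.] n 318 top z 0.0814 mean [0.5063 0.1627] mid [0.5071 0.1609] ext [0.034 0.035] rgb [170. 128.  82.]
px [181. 263.] n 552 top z 0.0917 mean [0.4795 0.3091] mid [0.4807 0.3078] ext [0.056 0.058] rgb [186. 161. 115.]
px [161. 284.] n 595 top z 0.0915 mean [0.4731 0.3882] mid [0.4748 0.3867] ext [0.057 0.056] rgb [186. 161. 114.]
```

The jam jar is down and centred to within about 1 mm. Last is the honey jar.

Run:
```python
from plan import *
import meas
pick("honey"); carry("honey"); place("honey")
ctrl.move_linear([.45,-.12,.25],v=.2); ctrl.movej([1.149,.469,-.049,1.532,.024,1.141,-.082]); ctrl.sleep(.5)
for c in("top","scene"):
    s=vision.snapshot(c); save(s,c+"4.png"); print(c); meas.blobs(s)
    W=cloud(s); m=(np.hypot(W[...,0]-.495,W[...,1]+.0186)<.04)&(W[...,2]>.045)&(W[...,2]<.08)
    print("honey yaw",cv2.minAreaRect((W[m][:,:2]*1000).astype(np.float32)))
    cv2.imwrite("pics/f_%s.png"%c,cv2.resize(s["image"][(slice(135,250) if c=="top" else slice(100,310)),(slice(100,410) if c=="top" else slice(120,380))][:,:,::-1],None,fx=2.5,fy=2.5,interpolation=2))
print(status.get_time())
```

```text
at [0.509  0.1618 0.0269] f [-0.59  0.35 -0.04]
width 0.046
lift f [-0.78  0.21 -1.34] w 0.0457
w 0.0457 t 35.4583
0.008 [ 0.43  0.83 -0.43]
0.007 [ 0.86  1.42 -0.64]
0.006 [-3.    0.47 10.03]
t 39.5
top
px [316. 162.] n 205 top z 0.0732 mean [ 0.608  -0.2021] mid [ 0.6079 -0.2019] ext [0.044 0.043] rgb [204. 171. 107.]
px [336. 166.] n 212 top z 0.0726 mean [ 0.5943 -0.2619] mid [ 0.5942 -0.2617] ext [0.043 0.043] rgb [199. 166. 105.]
px [356. 170.] n 215 top z 0.0726 mean [ 0.5811 -0.322 ] mid [ 0.5811 -0.3218] ext [0.043 0.043] rgb [197. 165. 108.]
px [396. 190.] n 225 top z 0.0663 mean [ 0.5151 -0.4428] mid [ 0.5147 -0.4439] ext [0.043 0.046] rgb [201. 132. 154.]
px [258. 199.] n 234 top z 0.09 mean [ 0.4956 -0.0193] mid [ 0.4958 -0.0189] ext [0.033 0.033] rgb [184. 142.  86.]
px [321. 200.] n 196 top z 0.0665 mean [ 0.4895 -0.2117] mid [ 0.489 -0.211] ext [0.043 0.043] rgb [220. 159. 177.]
px [238. 204.] n 239 top z 0.0891 mean [0.4833 0.0431] mid [0.4836 0.0428] ext [0.03 0.03] rgb [181. 141.  86.]
px [151. 206.] n 378 top z 0.0938 mean [0.4816 0.3066] mid [0.4826 0.3071] ext [
[... 381 characters left out ...]
37.]
px [276. 142.] n 571 top z 0.0705 mean [ 0.5936 -0.2575] mid [ 0.594  -0.2618] ext [0.073 0.166] rgb [165. 138.  94.]
px [291. 163.] n 185 top z 0.0645 mean [ 0.4878 -0.2098] mid [ 0.4878 -0.2128] ext [0.042 0.049] rgb [195. 125. 144.]
px [249. 201.] n 589 top z 0.0871 mean [0.4872 0.0147] mid [0.4872 0.012 ] ext [0.046 0.098] rgb [159. 119.  76.]
px [181. 263.] n 549 top z 0.0917 mean [0.4798 0.309 ] mid [0.4804 0.3085] ext [0.057 0.056] rgb [174. 149. 106.]
px [161. 284.] n 594 top z 0.0917 mean [0.4733 0.3877] mid [0.4737 0.3869] ext [0.057 0.057] rgb [174. 149. 105.]
honey yaw ((493.9744567871094, -16.60194969177246), (46.80644226074219, 46.256752014160156), 13.088053703308105)
42.9
```

View pics/f_top.png

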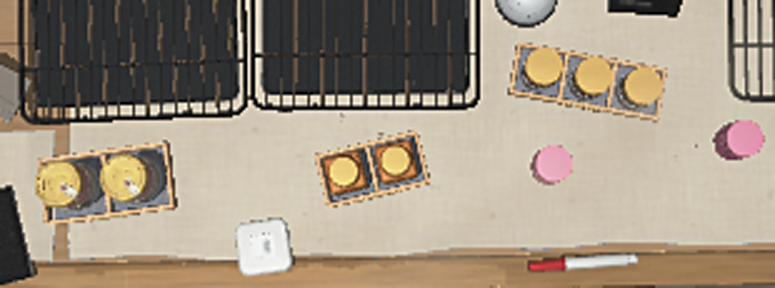

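View pics/f_scene.png

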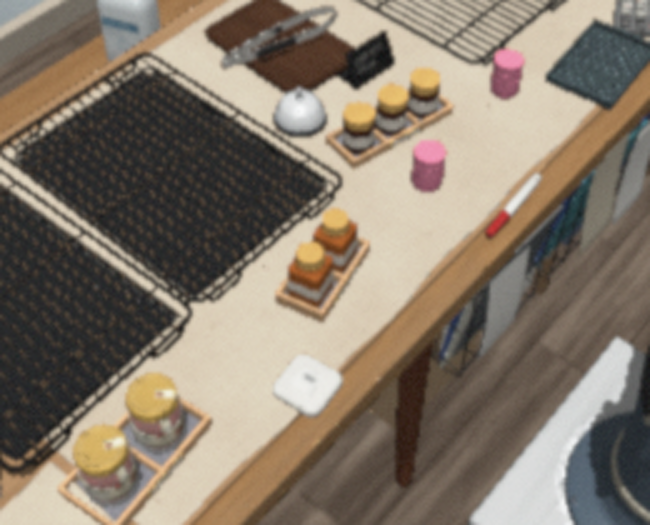

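Both pictures show every jar upright in its bay. In the top crop the placed ones are jam (130,177), honey (394,160) and pots (594,74) and (640,85). The pink pots are untouched and the arm is clear.

```bash
python3 -c "
from h import *
ticket.close_job(); print(status.get_time())"
```

```text
the job is handed in; nothing more can be done
the job is handed in; nothing more can be done
```

All four strays are in their own kind's trays, and I handed the job in just after 42.9 s on the robot's clock. `close_job` gives no verdict, so I only have my own checks.

- **Position:** in the last pictures each placed jar was within about 3 mm of its bay centre, against a limit of 10 mm.
- **Height:** the tops of the placed jars match the already-shown jars of the same kind to within about 1 mm, so they are down on the bay floors.
- **Honey jar angle:** its flat sides are square to the bay within about 2°, going by the scene picture; the top view's estimate took in part of the neighbouring jar.
- **Other jars:** the shown jars moved less than about 1 mm, and the pink look-alikes were not touched.
- **Disagreements:**
  - The two cameras differ by a steady 2 to 3 mm, so I averaged them for the tray and jar positions, except pot_b. I had only the top view for that one and shifted it by about 1 mm.
  - The network missed that same pot and reported the pink ones as pots, so I picked the right ones by colour and depth.

No check failed.

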